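Feed one kiln disc and push it onto the setting slab

ROBOT

A 6-joint arm with a two-finger parallel gripper is mounted at the origin on the work surface. World frame = base frame: x ahead of the robot, y to its left, z up, the work surface at z = 0. Lengths are in mm, angles in rad, forces in N, time in s.
With the tool pointing down it reaches from about 325 to 900 mm from the base axis. Payload 6.1 kg.
Tool frame: the origin (TCP) lies on the centre line of the jaws, within the pads' length; the fingertips stand 19 mm ahead of it and the grasp point (between the pads) is the TCP; z points along the fingers, y is the direction in which the jaws open and shut (so a half turn about z gives the same grasp; the last joint's range is limited). The gripper opens to 85 mm and grips with 20 to 120 N. Pads are 22 mm wide; open, the fingers measure 114 mm over their backs; the gripper's body (76 mm by 85 mm) begins 54 mm behind the grasp point. The pads swing forward as they close: fully open they stand 13 mm farther back than shut.
Start: joints at [1.142, 0.22, 1.526, -0, 1.395, -0.126], TCP at [186.37, 596.559, 250.3] pointing down, gripper open.
Joint ranges: [-2.98, 2.98], [-0.91, 2.08], [0.09, 2.57], [-1.24, 4.39], [0.2, 2.65], [-2.68, 2.68]. Speed limits (rad/s): [2.57, 2.57, 3.01, 3.14, 3.14, 3.14].

INTERFACE

Orientations are given as a rotation vector (axis times angle).
In Python, from bench import ctrl, cams, workorder gives the robot as it stands.
- The arm moves only by the shell command python3 -m jog 'ROWS'. ROWS is JSON, a list of rows, each a list of 3 entries, a list of its own where there are three numbers: the shift along the tool's x, y, z in m, then the turn, a rotation vector about the tool's x, y, z in degrees, then the opening, from 0 (shut) to 1 (fully open). A call has 1 to 20 rows; each row shifts and turns the pose as measured when the row begins, along the tool's axes as they then stand; what a row does not reach is not made up. A row lasts 1/10 s, in which the tool goes at most 50 mm and 8.59 degrees, less where a joint would pass 70% of its speed; a pose out of reach is approached as far as the arm can. A call is refused whole if a number of a shift passes 0.05 or a number of a turn 8.59, either way. A call with a gripper value outside its range is refused whole. The fingers move at their own pace and stop on an object; the grip force is fixed at half the most. Time passes only in rows, so rows that do not move let the fingers close. It gives the time, the measured TCP pose, the force and the opening at its end, in the units of the state.
- ctrl.state(): the state, without advancing time (a new reading comes with each control period).
- cams.capture(name): name is "side" or "top" or "wrist"; returns the picture (480x640x3 uint8, blue, green, red); there is no depth.
- cams.camera_params(name): a dict with "K" (3x3 intrinsics, pixels), "pose" (4x4, takes a point from camera to world coordinates); the wrist camera has in their place "hand_eye" (4x4, takes a point from camera to tool coordinates, whose origin is the TCP and whose axes are the flange's). Camera axes: x right, y up, looking along -z (the intrinsics and any distortion apply to the point x, -y, -z); pixel columns grow to the right and rows downward; lengths in mm; the calibration is good to about 2 mm. A picture is of the moment at which its call begins: read the wrist's pose just before it. camera_params takes no time and is no camera call.
- workorder.finish_job(): hands the job in, once; it reports no verdict.
The state is a dict: "time": time; "joint_positions": joint angles; "joint_velocities": joint speeds; "effort": joint torques, N m; "tcp_pos": TCP position; "ee_rot": TCP orientation; "ft_force": force on the tool from outside, world axes, zero at the start; "moment": the same for the moment, N m; "width": finger opening in mm.
Only numpy, scipy, OpenCV 4.12 (cv2) and the standard library are available. Lean on these libraries where they do the work, as an engineer would, in place of code of your own. Each camera call takes 0.05 s, during which the arm holds its last target.

TASK

Press the feeder's plunger all the way down once and let it spring back up, so that a single clay disc comes out of the mouth. Then, without picking it up, push that disc aside over the bench with the fingertips until it lies flat and wholly on the white slab between the two low wooden rails. Leave the other discs in the feeder, and leave the bowl, the jar and the spatula where they are.

Things in the scene. Friction and masses are not known exactly. Their poses are not given: they have to be found in the camera images.
- feeder: Fixed disc feeder. Origin on the bench under its steel magazine (open-topped shaft 52 x 51 mm, 54 mm high) holding four stacked discs. Discs leave along its +x by a 17 mm high mouth, 26 mm from the origin. Behind (-x) a wooden housing, 54 mm wide, 50 high, reaches to x = -109 mm. Plunger down: a blade shoves the bottom disc out; up: it draws back and the stack drops. Each full press feeds one disc.
- plunger (a joint): How far the plunger is pressed, vertically down, in m: 0 up, 0.030 fully down. A spring brings it up when let go. It takes about 3 N at the start and 5 to 7 N near the bottom, then meets a hard stop.
- knob_top (a point): Centre of the flat round top of the plunger's dark wooden knob (38 mm diameter); moves with the plunger. Up, it is 95 mm over the bench, fully down 65 mm; it lies 70 mm behind the feeder's origin (feeder -x).
- mouth (a point): Point on the bench, fixed to the feeder, 63 mm ahead of its origin (feeder +x): about where the centre of the fed disc comes to lie after a full, slow press.
- disc0: The bottom disc of the stack, the one that is fed: round fired-clay disc, 40 mm diameter, 12 mm thick, about 30 g; origin at the centre of its underside. It slides on the bench when pushed.
- disc1: Second disc from the bottom, round fired-clay disc, 40 mm diameter, 12 mm thick, about 30 g; origin at the centre of its underside. Stays in the feeder.
- disc2: Third disc from the bottom, round fired-clay disc, 40 mm diameter, 12 mm thick, about 30 g; origin at the centre of its underside. Stays in the feeder.
- disc3: Top disc of the stack, round fired-clay disc, 40 mm diameter, 12 mm thick, about 30 g; origin at the centre of its underside. Stays in the feeder.
- slab: White plaster slab, fixed, flush with the bench (no step), 80 mm along its x, 100 mm along its y; origin at its centre on the bench. Outside both long edges (x = +/-40 to +/-50 mm) runs a wooden rail 14 mm high; the ends (y = +/-50 mm) are open. It lies left or right of the mouth, one open end towards it, 120 to 150 mm from the mouth's point.
- bowl: Loose terracotta bowl, 84 mm across, 48 mm high, on the other side of the mouth from the slab; origin at the centre of its underside. Leave alone.
- jar: Loose small amber glass jar with lid, 48 mm across, 58 mm high, beside the housing; origin at the centre of its underside. Leave alone.
- spatula: Loose wooden-handled spatula 150 mm long lying flat along its x, on the other side of the housing; origin at its middle, underneath. Leave alone.
Mind the look-alikes: they are no part of the job. Leave any orange or turquoise look-alike of the feeder alone.

How it is judged:
By the outcome, as a careful person would: the job done as asked, in the order asked, and still so for the second after the job is handed in, with the robot touching nothing.
It also fails if it takes over 48 s, if anything falls off the work surface, if the arm or the gripper's body presses on something with over 40 N, if the wrist force passes 120 N, or if a joint passes its speed limit or range.

## Working session

There is one attempt and no reset: what is moved stays moved. The work goes in short steps, Python scripts to look and compute and a shell command to move; the robot and the scene stay as the last step left them, time stands still between calls to the robot, and variables do not carry over. Pictures are saved under pics/ and viewed, and the job is handed in when it is done.

```bash
ls; mkdir -p pics; python3 - <<'E'
from bench import ctrl,cams
import cv2
s=ctrl.state();print(s)
for n in("side","top","wrist"):
    cv2.imwrite(f"pics/{n}0.png",cams.capture(n));print(n,cams.camera_params(n))
E
```

```text
pics
{'time': 0.0, 'joint_positions': array([ 1.14189694e+00,  2.21237001e-01,  1.52761627e+00,  1.25012054e-05,
        1.39466578e+00, -1.26103918e-01]), 'joint_velocities': array([ 0.00070097, -0.00035308,  0.00051528,  0.00013376,  0.0010761 ,
       -0.00111062]), 'effort': array([ 2.73761416e-04, -4.96889091e+01, -3.89395881e+01, -3.60262711e-04,
        1.16747513e-02,  1.70463835e-05]), 'tcp_pos': array([186.13616305, 596.05284093, 249.18971982]), 'ee_rot': array([-4.73736920e-01, -3.10512147e+00,  2.90441969e-03]), 'ft_force': array([ 0.65119755, -0.88631904, -0.22388917]), 'moment': array([ 0.02137715, -0.03126805,  0.03034635]), 'width': 85.30296100558259}
side {'K': array([[444.26094847,   0.        , 316.7326992 ],
       [  0.        , 444.26094847, 242.82211309],
       [  0.        ,   0.        ,   1.        ]]), 'pose': array([[-9.95524533e-01,  5.39776167e-02, -7.75713987e-02,
         5.46567282e+02],
       [-9.41793862e-02, -6.34584618e-01,  7.67093609e-01,
         5.23889471e+02],
       [-7.81973160e-03,  7.70966134e-01,  6.36828134e-01,
         5.54345958e+
[... 427 characters left out ...]
3e+01],
       [ 7.37438611e-03,  1.72222530e-01,  9.85030466e-01,
         8.94463766e+02],
       [ 0.00000000e+00,  0.00000000e+00,  0.00000000e+00,
         1.00000000e+00]])}
wrist {'K': array([[387.22476082,   0.        , 323.10322403],
       [  0.        , 387.22476082, 237.08871829],
       [  0.        ,   0.        ,   1.        ]]), 'hand_eye': array([[ 9.19125568e-04,  9.60395125e-01,  2.78640196e-01,
         7.04343179e+01],
       [ 9.99999577e-01, -8.78006552e-04, -2.72365466e-04,
         2.86025185e-01],
       [-1.69305475e-05,  2.78640329e-01, -9.60395526e-01,
        -1.24283570e+02],
       [ 0.00000000e+00,  0.00000000e+00,  0.00000000e+00,
         1.00000000e+00]])}
```

View pics/top0.png

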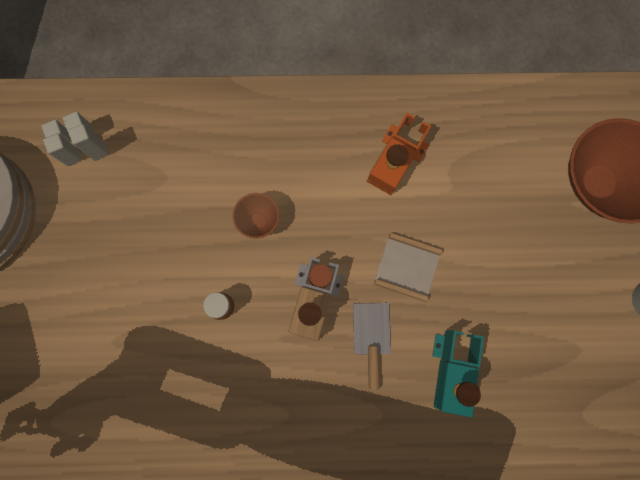

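View pics/side0.png

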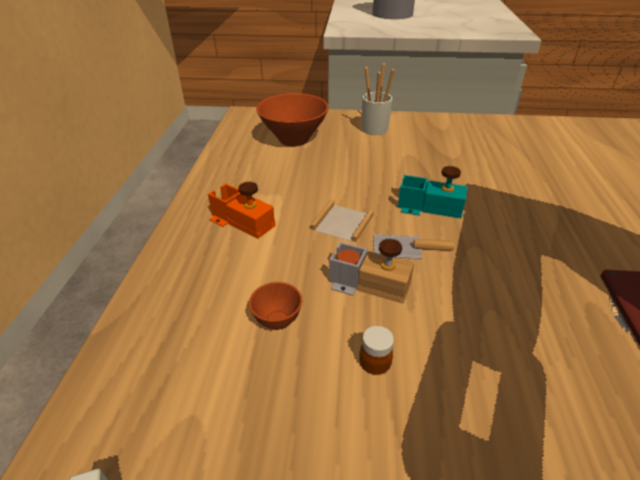

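The top view shows three feeders: the orange one at (400,155), the turquoise one at (460,375), and the wood and steel one, with its magazine at (320,275) and knob at (310,314). The wood and steel one fits: it has a steel magazine holding clay discs, with the slab (408,266) on one side of its mouth and the bowl (257,216) on the other. I'll confirm this in a crop and measure.

```bash
cat > h.py <<'E'
import numpy as np,cv2
from bench import ctrl,cams
from scipy.spatial.transform import Rotation as R
def cam(n):
    p=cams.camera_params(n)
    if 'pose' in p: return p['K'],np.array(p['pose'])
    s=ctrl.state();T=np.eye(4);T[:3,:3]=R.from_rotvec(s['ee_rot']).as_matrix();T[:3,3]=s['tcp_pos']
    return p['K'],T@p['hand_eye']
def ray(n,uv,C=None):
    K,P=C or cam(n); u,v=uv
    d=np.array([(u-K[0,2])/K[0,0],-(v-K[1,2])/K[1,1],-1]); return P[:3,3],P[:3,:3]@d
def pl(n,uv,z,C=None):
    o,d=ray(n,uv,C); return (o+d*(z-o[2])/d[2])
def proj(n,X,C=None):
    K,P=C or cam(n); c=P[:3,:3].T@(np.array(X)-P[:3,3]); return np.array([K[0,2]+K[0,0]*c[0]/-c[2],K[1,2]-K[1,1]*c[1]/-c[2]])
def blobs(img,m,amin=60):
    cs,_=cv2.findContours(m.astype('uint8')*255,cv2.RETR_EXTERNAL,cv2.CHAIN_APPROX_NONE)
    for c in sorted(cs,key=cv2.contourArea,reverse=True):
        if cv2.contourArea(c)>amin: yield c
E
python3 - <<'E'
from h import *
t=cv2.imread('pics/top0.png');s=cv2.imread('pics/side0.png')
c=t[200:350,220:460];cv2.imwrite('pics/ctop.png',cv2.resize(c,None,fx=3.3,fy=3.3,interpolation=2))
c=s[180:380,230:480];cv2.imwrite('pics/cside.png',cv2.resize(c,None,fx=3,fy=3,interpolation=2))
for n,i,roi in(('top',t,(220,440,180,440)),('side',s,(180,380,240,480))):
    r=i[roi[0]:roi[1],roi[2]:roi[3]].astype(int);b,g,rd=r[...,0],r[...,1],r[...,2]
    for nm,m in(('dark',(rd<75)&(rd>b+15)),('white',(rd>110)&(rd-b<35)),('disc',(rd>90)&(g<0.55*rd))):
        for k in blobs(r,m):
            k=k+[roi[2],roi[0]];q=cv2.minAreaRect(k.astype(np.float32));print(n,nm,cv2.contourArea(k),np.round(cv2.boxPoints(q)).tolist(),np.round(q[0],1))
E
```

```text
top dark 368.5 [[299.0, 303.0], [321.0, 303.0], [321.0, 324.0], [299.0, 324.0]] [310.  313.5]
top dark 287.0 [[343.0, 398.0], [345.0, 389.0], [404.0, 400.0], [402.0, 409.0]] [373.3 399. ]
top dark 263.0 [[373.0, 417.0], [439.0, 417.0], [439.0, 424.0], [373.0, 424.0]] [406.  420.5]
top dark 91.5 [[222.0, 293.0], [233.0, 292.0], [235.0, 316.0], [224.0, 317.0]] [228.5 304.6]
top dark 86.5 [[280.0, 419.0], [312.0, 419.0], [312.0, 424.0], [280.0, 424.0]] [296.  421.5]
top dark 78.5 [[271.0, 401.0], [311.0, 401.0], [311.0, 405.0], [271.0, 405.0]] [291. 403.]
top white 2046.5 [[376.0, 278.0], [387.0, 238.0], [440.0, 254.0], [428.0, 293.0]] [407.6 265.8]
top white 1586.0 [[352.0, 303.0], [389.0, 302.0], [390.0, 353.0], [354.0, 354.0]] [371.3 328.2]
top white 446.5 [[204.0, 293.0], [227.0, 293.0], [227.0, 317.0], [204.0, 317.0]] [215.5 305. ]
top white 245.0 [[294.0, 284.0], [303.0, 254.0], [339.0, 265.0], [330.0, 294.0]] [316.3 274.3]
side dark 168.0 [[376.0, 249.0], [390.0, 235.0], [404.0, 249.0], [390.0, 262.0]] [390.  248.5]
side dark 116.0 [[354.0, 349.0], [363.0, 346.0], [374.0, 372.0], [365.0, 375.0]] [364.1 360.4]
side dark 100.5 [[240.0, 184.0], [256.0, 184.0], [256.0, 195.0], [240.0, 195.0]] [248.  189.5]
side white 392.5 [[373.0, 255.0], [374.0, 235.0], [421.0, 238.0], [420.0, 258.0]] [397.  246.3]
side white 137.0 [[331.0, 288.0], [333.0, 281.0], [355.0, 288.0], [353.0, 295.0]] [343.1 288. ]
side white 66.5 [[330.0, 260.0], [334.0, 241.0], [367.0, 249.0], [362.0, 268.0]] [348.1 254.5]
side disc 1613.0 [[249.0, 282.0], [301.0, 282.0], [301.0, 321.0], [249.0, 321.0]] [275.  301.5]
side disc 1093.5 [[240.0, 238.0], [240.0, 193.0], [275.0, 193.0], [275.0, 238.0]] [257.5 215.5]
side disc 204.5 [[336.0, 258.0], [340.0, 246.0], [360.0, 252.0], [357.0, 264.0]] [348.3 255.4]
side disc 133.0 [[368.0, 358.0], [392.0, 352.0], [395.0, 363.0], [371.0, 369.0]] [381.2 360.4]
```

View pics/ctop.png

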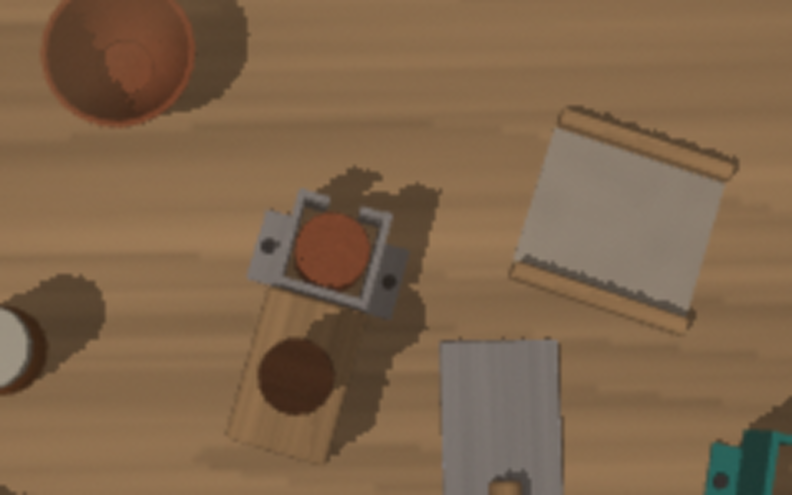

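View pics/cside.png

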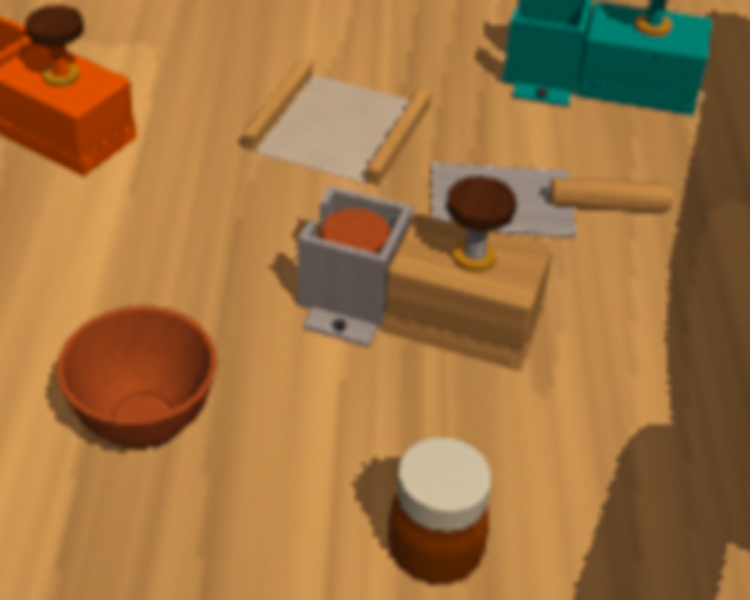

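The crops confirm it: the wood and steel feeder has discs in its shaft, its mouth points up in the image (+x), and the slab is to the right with its open end facing the mouth.

```bash
python3 - <<'E'
from h import *
f=lambda x,y:(220+x/3.3,200+y/3.3)
knob=pl('top',(310,313.5),95);print('knob',knob, 'side',pl('side',(389.8,247.7),93), pl('side',(230+481/3,180+203/3),93))
d3=pl('top',f(333,249),50);print('disc3',d3,'side',pl('side',(348.3,256),50))
# triangulate knob
def tri(a,b):
    o1,d1=ray('top',a);o2,d2=ray('side',b);A=np.c_[d1,-d2];t=np.linalg.lstsq(A,o2-o1,rcond=None)[0];p,q=o1+d1*t[0],o2+d2*t[1];return (p+q)/2,np.linalg.norm(p-q)
print('tri knob',tri((310,313.5),(390,247.7)))
for nm,p in(('house BL',(228,434)),('house BR',(325,464))):print(nm,pl('top',f(*p),50))
sl=[pl('top',f(*p),0)[:2] for p in((557,127),(724,182),(690,312),(516,264))];print(np.round(sl),np.mean(sl,0))
e=sl[1]-sl[0];print('slab top-edge ang',np.degrees(np.arctan2(e[1],e[0])),[np.linalg.norm(sl[i]-sl[i-1]) for i in range(4)])
rails=[pl('top',f(*p),14)[:2] for p in((566,107),(738,160),(511,265),(690,318))];print('rails',np.round(rails))
ss=[pl('side',(230+x/3,180+y/3),0)[:2] for x,y in((312,73),(408,97),(367,177),(260,149))];print('side slab',np.round(ss))
ax=(d3-knob)[:2];print('feeder yaw',np.degrees(np.arctan2(ax[1],ax[0])),np.linalg.norm(ax));u=ax/np.linalg.norm(ax)
m=knob[:2]+u*133;print('mouth',m,'px',proj('top',[*m,0]))
for nm,p in(('bowl',(257,216)),('bowlL',(232.5,216)),('bowlR',(279.5,216)),('jar',(215.5,305))):print(nm,pl('top',p,48 if 'b' in nm else 58))
print(R.from_rotvec(ctrl.state()['ee_rot']).as_matrix().round(3))
E
```

```text
knob [484.44714273 -35.10115732  95.        ] side [484.66637187 -29.52624944  93.        ] [483.81181664 -29.68238248  93.        ]
disc3 [550.29020346 -55.39294101  50.        ] side [550.56424752 -52.80221125  50.        ]
tri knob (array([484.16378523, -35.0886485 ,  88.44387764]), np.float64(0.8731853891829727))
house BL [455.84304248   0.57845219  50.        ]
house BR [439.87020038 -48.99979259  50.        ]
[[ 622. -185.]
 [ 589. -277.]
 [ 517. -254.]
 [ 545. -158.]] [ 568.46657191 -218.37758014]
slab top-edge ang -109.54163048054238 [np.float64(81.20879072523297), np.float64(97.99050544774998), np.float64(75.88313287225718), np.float64(99.28245649807248)]
rails [[ 631. -188.]
 [ 600. -282.]
 [ 544. -154.]
 [ 513. -250.]]
side slab [[ 589. -279.]
 [ 519. -254.]
 [ 545. -162.]
 [ 618. -186.]]
feeder yaw -17.128465474557725 68.8989486938407
mouth [611.54816884 -74.27167126] px [329.63681871 245.01974621]
bowl [657.84141383  55.54000807  48.        ]
bowlL [658.50826135  98.87041969  48.        ]
bowlR [657.22855862  15.71790843  48.        ]
jar [502.23704469 124.5194195   58.        ]
[[-0.955  0.298 -0.001]
 [ 0.298  0.955 -0.001]
 [ 0.    -0.001 -1.   ]]
```

```bash
python3 -m jog '[[[0,0,0],[0,0,8.25],0],[[0,0,0],[0,0,8.25],0],[[0,0,0],[0,0,8.25],0],[[0,0,0],[0,0,8.25],0],[[0,0,0],[0,0,8.25],0],[[0,0,0],[0,0,8.25],0],[[0,0,0],[0,0,8.25],0],[[0,0,0],[0,0,8.25],0],[[0,0,0],[0,0,8.25],0],[[0,0,0],[0,0,8.25],0],[[0,0,0],[0,0,8.25],0],[[0,0,0],[0,0,0],0]]'
cat > g.py <<'E'
import sys
from h import *
s=ctrl.state();M=R.from_rotvec(s['ee_rot']).as_matrix()
x=M[:,0];print('t',round(s['time'],2),'tcp',s['tcp_pos'].round(1),'yaw x',np.degrees(np.arctan2(x[1],x[0])).round(2),'tilt',M[:,2].round(3),'F',s['ft_force'].round(1),'w',s['width'].round(1),'j',s['joint_positions'].round(2))
if len(sys.argv)>3:print('tool shift mm',(M.T@(np.array([float(a) for a in sys.argv[1:4]])-s['tcp_pos'])).round(1))
E
python3 g.py 484.4 -34 150
```

```text
time: 1.35
tcp_pos: [184.9, 593.3, 243.4]
ee_rot: [2.595, 1.759, -0.016]
ft_force: [-0.5, -0.7, -0.2]
width: -0.0Traceback (most recent call last):
  File "g.py", line 4, in <module>
    x=M[:,0];print('t',round(s['time'],2),'tcp',s['tcp_pos'].round(1),'yaw x',np.degrees(np.arctan2(x[1],x[0])).round(2),'tilt',M[:,2].round(3),'F',s['ft_force'].round(1),'w',s['width'].round(1),'j',s['joint_positions'].round(2))
                                                                                                                                                                               ^^^^^^^^^^^^^^^^
AttributeError: 'float' object has no attribute 'round'
```

```bash
sed -i "s/s\['width'\].round(1)/round(float(s['width']),1)/" g.py; python3 g.py 484.4 -34 150
```

```text
t 1.35 tcp [184.9 593.3 243.4] yaw x 68.27 tilt [-0.005 -0.011 -1.   ] F [-0.5 -0.7 -0.2] w -0.0 j [ 1.14  0.23  1.53 -0.    1.39  1.52]
tool shift mm [-470.7  510.5   98.8]
```

```bash
python3 -m jog '[[[-0.0325,0.0355,0.001],[0,0,-1],0],[[-0.0325,0.0355,0.001],[0,0,-1],0],[[-0.0325,0.0355,0.001],[0,0,-1],0],[[-0.0325,0.0355,0.001],[0,0,-1],0],[[-0.0325,0.0355,0.001],[0,0,0],0],[[-0.0325,0.0355,0.001],[0,0,0],0],[[-0.0325,0.0355,0.001],[0,0,0],0],[[-0.0325,0.0355,0.001],[0,0,0],0],[[-0.0325,0.0355,0.001],[0,0,0],0],[[-0.0325,0.0355,0.001],[0,0,0],0],[[-0.0325,0.0355,0.001],[0,0,0],0],[[-0.0325,0.0355,0.001],[0,0,0],0],[[-0.02,0.02,0.001],[0,0,0],0],[[0,0,0],[0,0,0],0]]'; python3 g.py 484.4 -34 150
```

```text
time: 2.75
tcp_pos: [501.9, 52.0, 232.1]
ee_rot: [2.463, 1.936, -0.014]
ft_force: [-0.7, 0.9, 0.3]
width: 0.1
t 2.75 tcp [501.9  52.  232.1] yaw x 76.33 tilt [-0.002 -0.013 -1.   ] F [-0.7  0.9  0.3] w 0.1 j [-0.05 -0.05  1.85 -0.01  1.34  0.2 ]
tool shift mm [-86.6   3.2  83.2]
```

```bash
python3 -m jog '[[[-0.03,0.001,0.02],[0,0,2],0],[[-0.03,0.001,0.02],[0,0,2],0],[[-0.025,0.001,0.02],[0,0,0.5],0],[[-0.005,0,0.015],[0,0,0],0],[[0,0,0],[0,0,0],0]]'; python3 g.py 484.4 -33 120
python3 - <<'E'
from h import *
s=cams.capture('side');cv2.imwrite('pics/s1.png',cv2.resize(s[120:360,270:530],None,fx=2.5,fy=2.5,interpolation=2))
t=cams.capture('wrist');cv2.imwrite('pics/w1.png',t)
E
```

```text
time: 3.25
tcp_pos: [479.6, -37.1, 156.3]
ee_rot: [2.525, 1.856, -0.01]
ft_force: [-0.6, -0.4, 0.3]
width: -0.3
t 3.25 tcp [479.6 -37.1 156.3] yaw x 72.64 tilt [-0.001 -0.01  -1.   ] F [-0.6 -0.4  0.3] w -0.3 j [-0.23 -0.04  1.99 -0.01  1.19  0.07]
tool shift mm [ 5.7  3.3 36.3]
```

View pics/s1.png

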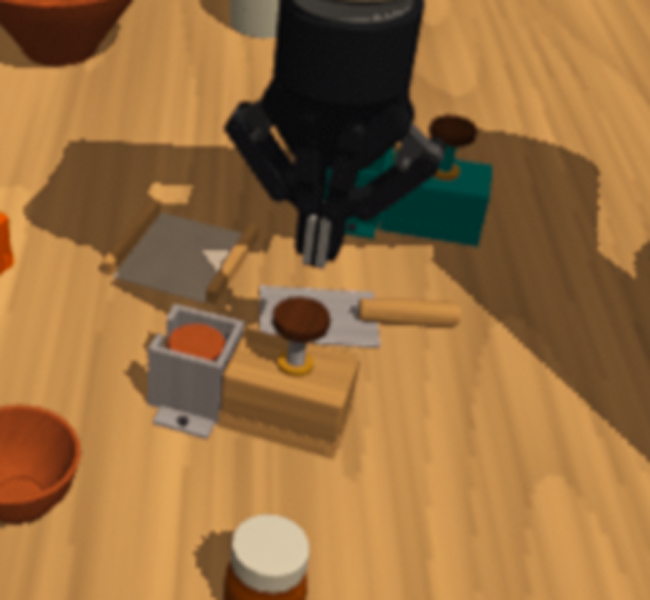

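View pics/w1.png

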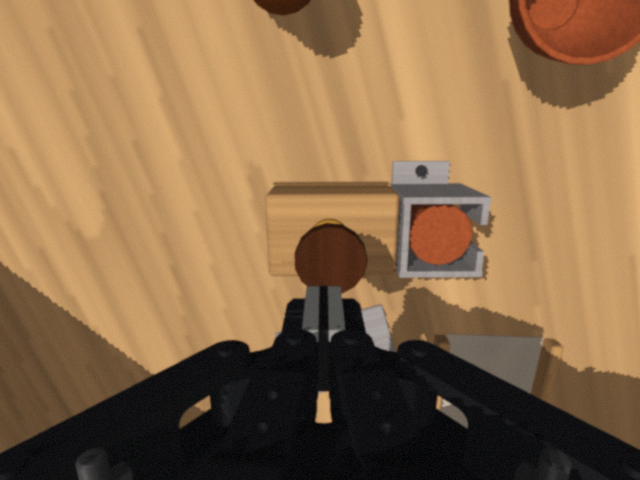

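The wrist view shows the knob at (331,258), just ahead of the shut fingertips at (323,295). The feeder's axis lies along the image's x. I'll refine the knob, slab and feeder positions from it.

```bash
python3 - <<'E'
from h import *
C=cam('wrist')
k=pl('wrist',(331,258),95,C);d=pl('wrist',(441,235),48,C);print('knob',k,'disc',d,(d-k)[:2],np.linalg.norm((d-k)[:2]),np.degrees(np.arctan2(*(d-k)[:2][::-1])))
print('yaw from mag edge',[pl('wrist',p,54,C).round(1).tolist() for p in((400,277),(483,276),(400,190),(489,196))])
for p in((450,336),(540,338)):print('slab',pl('wrist',p,0,C))
E
python3 g.py 484 -34 120
```

```text
knob [487.33854344 -33.57348079  95.        ] disc [554.33183619 -56.19569251  48.        ] [ 66.99329275 -22.62221172] 70.70972872391606 -18.6587328678616
yaw from mag edge [[522.1, -73.4, 54.0], [572.7, -88.6, 54.0], [535.7, -19.3, 54.0], [585.6, -38.7, 54.0]]
slab [ 553.50442422 -161.90331345    0.        ]
slab [ 624.40136737 -186.22950923    0.        ]
t 3.35 tcp [481.3 -36.7 158.5] yaw x 72.65 tilt [ 0.003 -0.011 -1.   ] F [-0.1  0.3  0.3] w -0.2 j [-0.23 -0.04  1.98 -0.01  1.19  0.07]
tool shift mm [ 3.8  1.5 38.5]
```

```bash
python3 -m jog '[[[0.002,0.002,0.015],[0,0,0],0],[[0.002,0.002,0.013],[0,0,0],0],[[0,0,0.008],[0,0,0],0],[[0,0,0],[0,0,0],0]]'; python3 g.py 486 -33.5 114
```

```text
time: 3.75
tcp_pos: [490.0, -31.7, 125.5]
ee_rot: [2.512, 1.861, 0.002]
ft_force: [0.4, 0.9, -0.3]
width: -0.2
t 3.75 tcp [490.  -31.7 125.5] yaw x 73.08 tilt [ 0.01  -0.012 -1.   ] F [ 0.4  0.9 -0.3] w -0.2 j [-0.22  0.02  1.99 -0.01  1.11  0.08]
tool shift mm [-2.7 -3.5 11.4]
```

```bash
python3 -m jog '[[[-0.002,-0.004,0.004],[0,0,0],0],[[-0.001,-0.001,0.003],[0,0,0],0],[[0,0,0.003],[0,0,0],0],[[0,0,0.003],[0,0,0],0],[[0,0,0.003],[0,0,0],0],[[0,0,0.003],[0,0,0],0],[[0,0,0.003],[0,0,0],0]]'; python3 g.py 486 -33.5 84
```

```text
time: 4.45
tcp_pos: [485.1, -33.2, 105.3]
ee_rot: [2.51, 1.862, 0.004]
ft_force: [-3.9, 1.4, 7.6]
width: -0.0
t 4.45 tcp [485.1 -33.2 105.3] yaw x 73.14 tilt [ 0.012 -0.012 -1.   ] F [-3.9  1.4  7.6] w -0.0 j [-0.22  0.04  2.02 -0.01  1.07  0.07]
tool shift mm [ 0.1  0.6 21.3]
```

```bash
python3 -m jog '[[[0,0,0.003],[0,0,0],0],[[0,0,0.003],[0,0,0],0],[[0,0,0.003],[0,0,0],0],[[0,0,0.003],[0,0,0],0],[[0,0,0.003],[0,0,0],0],[[0,0,0.003],[0,0,0],0]]'; python3 g.py 486 -33.5 84
```

```text
time: 5.05
tcp_pos: [485.3, -33.2, 90.4]
ee_rot: [2.512, 1.863, 0.002]
ft_force: [-4.3, 1.0, 6.6]
width: -0.3
t 5.05 tcp [485.3 -33.2  90.4] yaw x 73.13 tilt [ 0.01  -0.011 -1.   ] F [-4.3  1.   6.6] w -0.3 j [-0.23  0.06  2.02 -0.01  1.04  0.07]
tool shift mm [-0.   0.7  6.4]
```

```bash
python3 -m jog '[[[0,0,0.003],[0,0,0],0],[[0,0,0.003],[0,0,0],0]]'; python3 -m jog '[[[0,0,0.002],[0,0,0],0]]'; python3 -m jog '[[[0,0,0.002],[0,0,0],0]]'
```

```text
time: 5.25
tcp_pos: [485.3, -33.2, 85.2]
ee_rot: [2.512, 1.863, 0.002]
ft_force: [-4.0, 0.7, 7.3]
width: 0.6
time: 5.35
tcp_pos: [485.4, -33.2, 83.9]
ee_rot: [2.512, 1.863, 0.001]
ft_force: [-8.5, 1.3, 22.3]
width: -0.0
time: 5.45
tcp_pos: [485.6, -33.2, 83.8]
ee_rot: [2.513, 1.864, 0.0]
ft_force: [-13.5, 3.0, 30.8]
width: -0.1
```

The plunger has hit its hard stop: z held at 83.8 while the force jumped to 31 N. Lifting off.

```bash
python3 -m jog '[[[0,0,-0.005],[0,0,0],0],[[0,0,-0.008],[0,0,0],0],[[0,0,-0.01],[0,0,0],0],[[0,0,-0.015],[0,0,0],0],[[0,0,-0.02],[0,0,0],0],[[0,0,-0.03],[0,0,0],0],[[0,0,-0.03],[0,0,0],0],[[0,0,0],[0,0,0],0]]'; python3 - <<'E'
from h import *
w=cams.capture('wrist');cv2.imwrite('pics/w2.png',w)
s=cams.capture('side');cv2.imwrite('pics/s2.png',cv2.resize(s[160:360,230:480],None,fx=3,fy=3,interpolation=2))
E
```

```text
time: 6.25
tcp_pos: [484.9, -32.5, 208.4]
ee_rot: [2.513, 1.862, 0.001]
ft_force: [-0.1, -0.2, 0.2]
width: -0.0
```

View pics/w2.png

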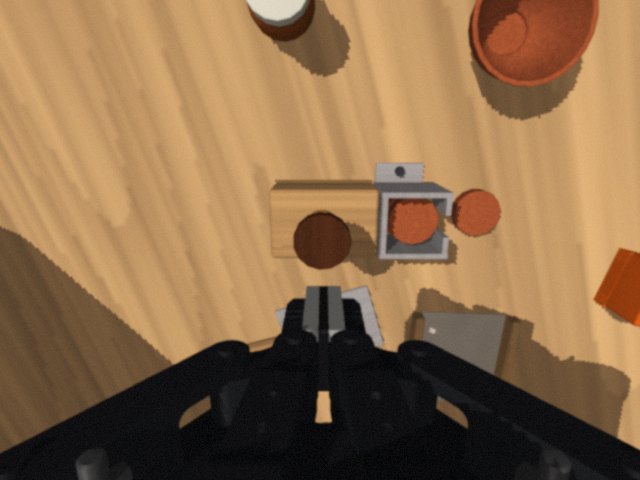

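View pics/s2.png

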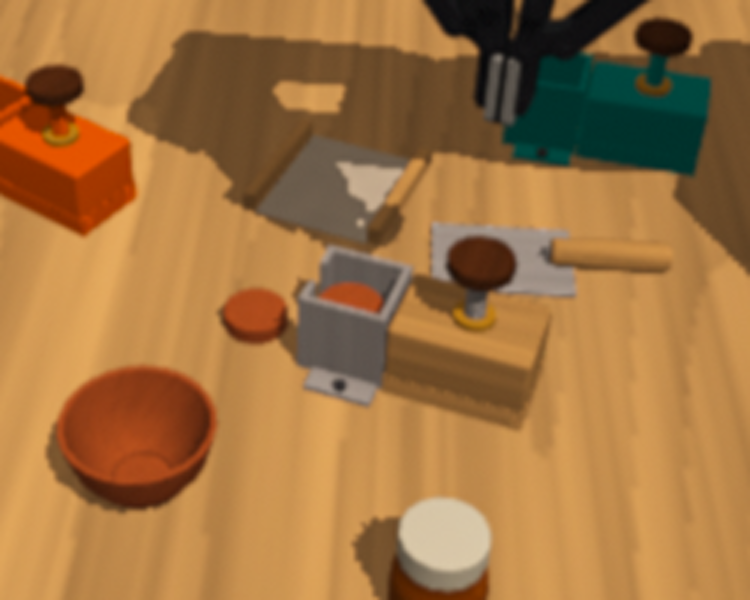

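One disc is out in front of the mouth, at wrist (477,212) and side crop (255,312). The plunger is up and the stack has dropped. Next I'll locate the disc.

```bash
python3 - <<'E'
from h import *
w=cv2.imread('pics/w2.png').astype(int);b,g,r=w[...,0],w[...,1],w[...,2]
m=(r>80)&(g<0.5*r);m[:,:452]=0;m[:170]=0;m[260:]=0;m[:,520:]=0
k=next(blobs(w,m));c=cv2.minEnclosingCircle(k);e=cv2.fitEllipse(k);print(c,e)
C=cam('wrist');D=pl('wrist',(c[0][0],c[0][1]),10,C);print('disc',D,'side',pl('side',(230+255/3,160+310/3),12))
s=np.array([568.5,-218.4]);v=s-D[:2];print('to slab',v,np.linalg.norm(v),np.degrees(np.arctan2(v[1],v[0])))
for p in((418,313),(505,316)):print('slab edge',pl('wrist',p,0,C).round(1))
E
python3 g.py 623 -32 208
```

```text
((475.7580261230469, 212.0791778564453), 23.07575035095215) ((475.5909118652344, 211.5626678466797), (41.482421875, 43.32598114013672), 56.14228057861328)
disc [607.03735505 -71.06480605  10.        ] side [610.25735051 -70.91342999  12.        ]
to slab [ -38.53735505 -147.33519395] 152.29178281030428 -104.65803782057527
slab edge [ 540.5 -154.9    0. ]
slab edge [ 618.5 -182.     0. ]
t 6.35 tcp [482.8 -32.1 204.4] yaw x 73.09 tilt [ 0.003 -0.01  -1.   ] F [-0.7  0.3  0.6] w 0.5 j [-0.22 -0.09  1.94 -0.01  1.29  0.07]
tool shift mm [ 40.8 134.2  -3.1]
```

```bash
python3 -m jog '[[[0.013,0.04,0.015],[0,0,0],0.3],[[0.013,0.04,0.02],[0,0,0],0.3],[[0.013,0.04,0.02],[0,0,0],0.3],[[0.005,0.011,0.02],[0,0,0],0.3],[[0,0,0.02],[0,0,0],0.3],[[0,0,0],[0,0,0],0.3]]'; python3 g.py 621 -28 60
```

```text
time: 6.95
tcp_pos: [620.2, -28.1, 97.0]
ee_rot: [2.523, 1.868, -0.017]
ft_force: [-1.0, 0.1, -0.5]
width: 25.9
t 6.95 tcp [620.2 -28.1  97. ] yaw x 73.05 tilt [-0.008 -0.008 -1.   ] F [-1.   0.1 -0.5] w 25.9 j [-0.17  0.36  1.65 -0.01  1.13  0.13]
tool shift mm [ 0.7  0.9 37. ]
```

```bash
python3 -m jog '[[[0,0,0.025],[0,0,0],0.3],[[0,0,0.02],[0,0,0],0.3],[[0,0,0.013],[0,0,0],0.3],[[0,0,0.006],[0,0,0],0.3],[[0,0,0],[0,0,0],0.3]]'; python3 g.py 621 -28 24;  python3 - <<'E'
from h import *
s=cams.capture('side');cv2.imwrite('pics/s3.png',cv2.resize(s[160:360,200:450],None,fx=3,fy=3,interpolation=2))
w=cams.capture('wrist');cv2.imwrite('pics/w3.png',w)
E
```

```text
time: 7.45
tcp_pos: [617.2, -28.5, 29.8]
ee_rot: [-2.524, -1.868, 0.022]
ft_force: [-0.0, 0.6, 0.1]
width: 25.3
t 7.45 tcp [617.2 -28.5  29.8] yaw x 73.03 tilt [-0.012 -0.007 -1.   ] F [-0.   0.6  0.1] w 25.3 j [-0.17  0.46  1.68 -0.01  1.02  0.13]
tool shift mm [1.6 3.6 5.8]
```

View pics/s3.png

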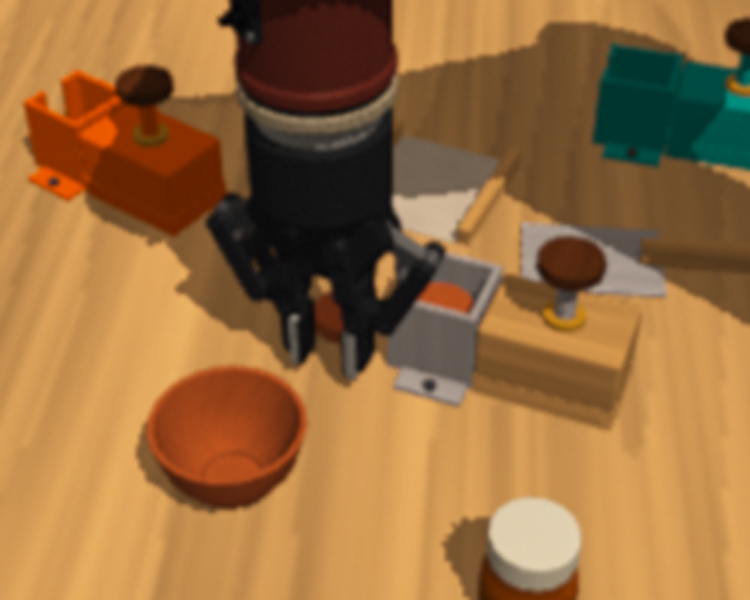

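View pics/w3.png

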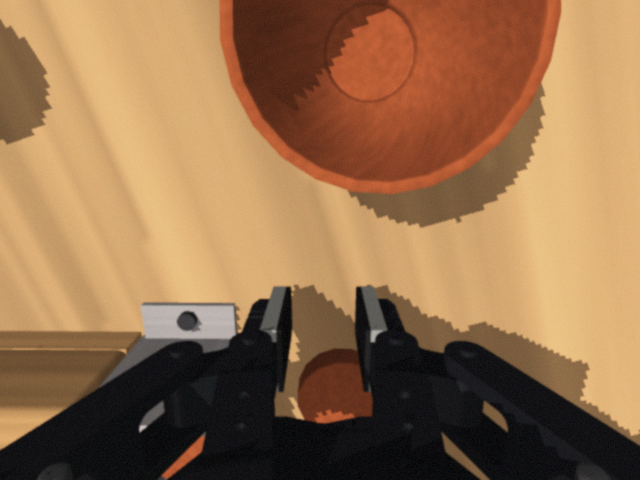

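The side view shows both fingertips behind the disc and clear of the bowl and the magazine. In the wrist view the disc (about 345,390) sits roughly 5 mm to the tool's +y. I'll centre on it, go lower and start pushing.

```bash
python3 -m jog '[[[0,0.006,0.004],[0,0,0],0.3],[[0,0,0.004],[0,0,0],0.3],[[0,0,0],[0,0,0],0.3]]'; python3 g.py 621 -28 23;  python3 - <<'E'
from h import *
C=cam('wrist');s=ctrl.state();M=R.from_rotvec(s['ee_rot']).as_matrix()
w=cams.capture('wrist');cv2.imwrite('pics/w4.png',w[240:])
E
```

```text
time: 7.85
tcp_pos: [626.7, -31.0, 25.7]
ee_rot: [2.521, 1.867, -0.014]
ft_force: [0.5, 0.1, -0.7]
width: 25.6
t 7.85 tcp [626.7 -31.   25.7] yaw x 73.03 tilt [-0.005 -0.009 -1.   ] F [ 0.5  0.1 -0.7] w 25.6 j [-0.17  0.48  1.66 -0.01  1.01  0.13]
tool shift mm [ 1.2 -6.3  2.7]
```

View pics/w4.png

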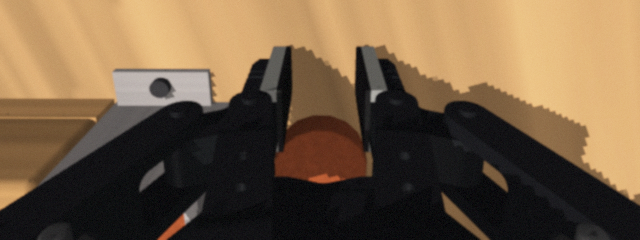

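```bash
python3 -m jog '[[[-0.005,0,0.002],[0,0,0],0.3],[[-0.006,0,0.001],[0,0,0],0.3],[[-0.006,0,0],[0,0,0],0.3],[[-0.006,0,0],[0,0,0],0.3],[[-0.006,0,0],[0,0,0],0.3],[[-0.006,0,0],[0,0,0],0.3],[[-0.006,0,0],[0,0,0],0.3],[[-0.006,0,0],[0,0,0],0.3]]'; python3 g.py 574.7 -192.7 24;  python3 - <<'E'
from h import *
s=cams.capture('side');cv2.imwrite('pics/s5.png',cv2.resize(s[160:360,200:450],None,fx=3,fy=3,interpolation=2))
w=cams.capture('wrist');cv2.imwrite('pics/w5.png',w[240:])
E
```

```text
time: 8.7
tcp_pos: [625.6, -39.1, 25.3]
ee_rot: [-2.521, -1.831, -0.082]
ft_force: [9.8, 25.0, -2.0]
width: 25.6
t 8.7 tcp [625.6 -39.1  25.3] yaw x 72.01 tilt [ 0.028  0.051 -0.998] F [ 9.8 25.  -2. ] w 25.6 j [-0.22  0.46  1.68  0.07  0.98  0.06]
tool shift mm [-161.6   -0.9   -7.9]
```

View pics/w5.png

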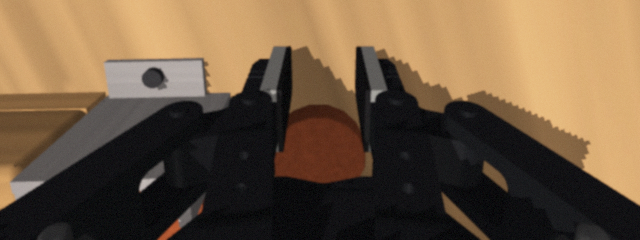

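View pics/s5.png

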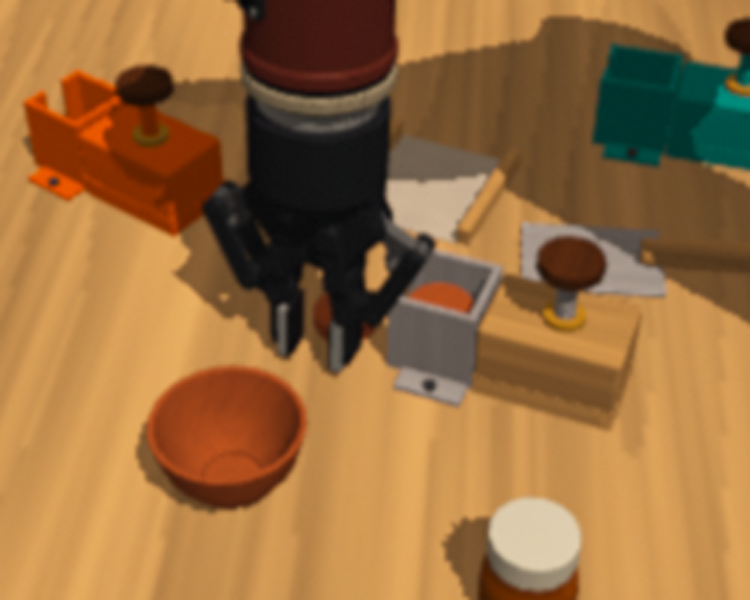

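The push is blocked. There is 25 N against it and the tool is tilted by 3°, because the right-hand finger linkage catches the magazine's corner (side crop 420,250) and the disc has barely been touched. I'll back off, lift and turn the tool 90°. Then the jaws straddle the disc along the push direction and the rear pad's flat face does the pushing, well clear of the magazine.

```bash
python3 -m jog '[[[0.008,0,0],[0,0,0],0.3],[[0.008,0,-0.005],[0,0,0],0.3],[[0,0,-0.02],[0,0,0],0.3],[[0,0,-0.03],[0,0,0],0.3],[[0,0,-0.03],[0,0,0],0.3],[[0,0,0],[0,0,0],0.3]]'; python3 g.py 600 -90 110;  python3 - <<'E'
from h import *
s=ctrl.state();M=R.from_rotvec(s['ee_rot']).as_matrix()
z=M.T@np.array([0,0,-1.]);print('tool-frame tilt fix deg',np.degrees(np.cross([0,0,1],z)).round(2))
E
```

```text
time: 9.4
tcp_pos: [626.9, -27.5, 113.6]
ee_rot: [-2.519, -1.832, -0.077]
ft_force: [1.3, -0.3, 1.0]
width: 25.5
t 9.4 tcp [626.9 -27.5 113.6] yaw x 72.06 tilt [ 0.024  0.05  -0.998] F [ 1.3 -0.3  1. ] w 25.5 j [-0.2   0.34  1.65  0.06  1.14  0.09]
tool shift mm [-67.9  -6.4  -0.2]
tool-frame tilt fix deg [ 0.45 -3.16  0.  ]
```

```bash
python3 -m jog '[[[0,0,0],[0.5,-3.2,0],0.6],[[0,0,0],[0,0,8],0.6],[[0,0,0],[0,0,8],0.6],[[0,0,0],[0,0,8],0.6],[[0,0,0],[0,0,8],0.6],[[0,0,0],[0,0,8],0.6],[[0,0,0],[0,0,8],0.6],[[0,0,0],[0,0,8],0.6],[[0,0,0],[0,0,8],0.6],[[0,0,0],[0,0,8],0.6],[[0,0,0],[0,0,8],0.6],[[0,0,0],[0,0,4],0.6],[[0,0,0],[0,0,0],0.6]]'; python3 g.py 607 -77 110;  python3 - <<'E'
from h import *
s=ctrl.state();M=R.from_rotvec(s['ee_rot']).as_matrix()
z=M.T@np.array([0,0,-1.]);print('tool-frame tilt fix deg',np.degrees(np.cross([0,0,1],z)).round(2))
i=cams.capture('side');cv2.imwrite('pics/s6.png',cv2.resize(i[160:360,200:450],None,fx=3,fy=3,interpolation=2))
C=cam('wrist');w=cams.capture('wrist');cv2.imwrite('pics/w6.png',w)
np.save('C6.npy',C[1])
E
```

```text
time: 10.7
tcp_pos: [622.3, -34.2, 109.8]
ee_rot: [3.102, -0.428, -0.014]
ft_force: [0.0, 0.6, -0.9]
width: 51.1
t 10.7 tcp [622.3 -34.2 109.8] yaw x -15.72 tilt [-0.011 -0.009 -1.   ] F [ 0.   0.6 -0.9] w 51.1 j [-0.18  0.36  1.64 -0.01  1.16  1.67]
tool shift mm [-3.1 45.4  0.3]
tool-frame tilt fix deg [ 0.67  0.44 -0.  ]
```

View pics/w6.png

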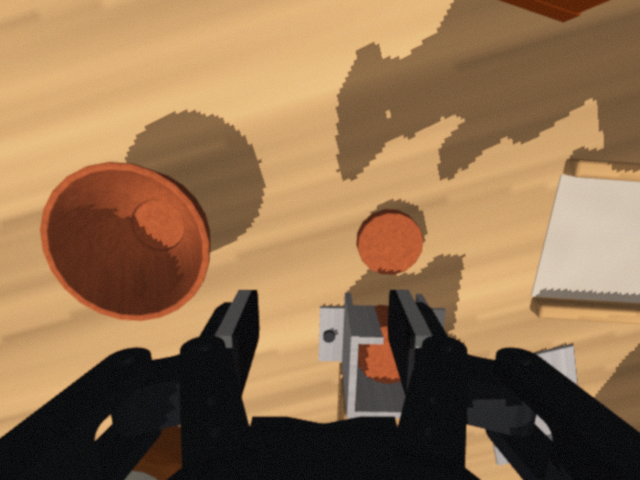

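View pics/s6.png

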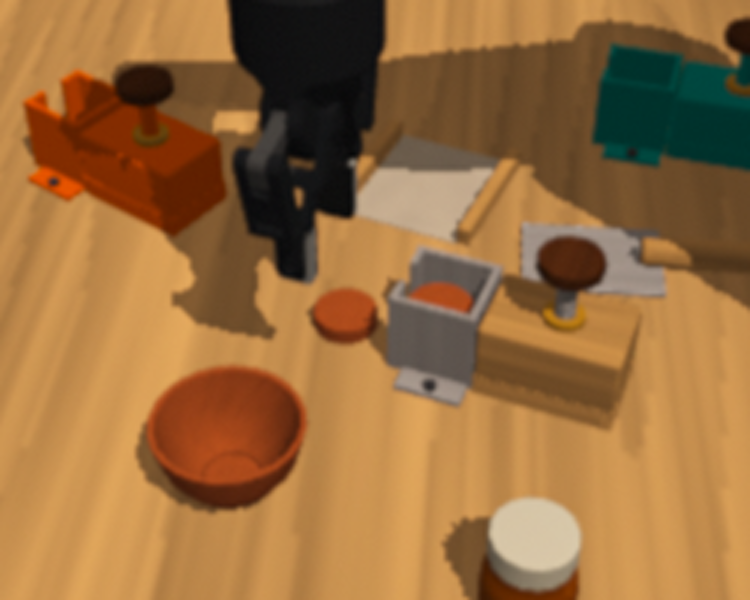

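The wrist view shows the disc at (391,242) between the jaws' columns, and the slab's near end at (562,177)–(535,297). Next: the tool offsets.

```bash
python3 - <<'E'
from h import *
w=cv2.imread('pics/w6.png').astype(int);b,g,r=w[...,0],w[...,1],w[...,2]
m=(r>100)&(g<0.55*r);m[:195]=0;m[288:]=0;m[:,:340]=0;m[:,440:]=0
k=next(blobs(w,m));c,rad=cv2.minEnclosingCircle(k);print(c,rad)
P=np.load('C6.npy');C=(cams.camera_params('wrist')['K'],P)
D=pl('wrist',c,10,C);print('disc',D)
a,b2=pl('wrist',(562,177),0,C),pl('wrist',(537,292),0,C);e=(a-b2)[:2];print('slab edge',a,b2,np.linalg.norm(e));ang=np.degrees(np.arctan2(e[1],e[0]));print(ang)
n=np.array([e[1],-e[0]])/np.linalg.norm(e);S=(a+b2)[:2]/2+50*n;print('S',S,'push',S-D[:2],np.linalg.norm(S-D[:2]),np.degrees(np.arctan2(*(S-D[:2])[::-1])))
print('rail tops',[pl('wrist',p,14,C).round(1) for p in((575,160),(535,300))])
E
```

```text
(389.6746826171875, 242.12217712402344) 32.728721618652344
disc [613.10124213 -74.50349748  10.        ]
slab edge [ 621.51094268 -185.30721023    0.        ] [ 549.24191774 -161.90608929    0.        ] 75.96330974392231
-17.9422478791859
S [ 569.9735199  -221.17502533] push [ -43.12772223 -146.67152785] 152.8807950838314 -106.38559884333843
rail tops [array([ 633.4, -185.3,   14. ]), array([ 552.7, -153.5,   14. ])]
```

```bash
python3 -m jog '[[[0,0.014,0],[0,0,0.8],0.7],[[0,0.014,0],[0.6,0.4,0],0.7],[[0,0.013,0.01],[0,0,0],0.7],[[0,0,0.02],[0,0,0],0.7],[[0,0,0.02],[0,0,0],0.7],[[0,0,0],[0,0,0],0.7]]'; python3 g.py 612 -73.5 30; python3 - <<'E'
from h import *
C=cam('wrist');w=cams.capture('wrist');cv2.imwrite('pics/w7.png',w)
E
```

```text
time: 11.4
tcp_pos: [609.1, -80.4, 57.6]
ee_rot: [3.107, -0.443, -0.0]
ft_force: [-0.9, 0.3, 0.3]
width: 59.6
t 11.4 tcp [609.1 -80.4  57.6] yaw x -16.22 tilt [-0.001 -0.003 -1.   ] F [-0.9  0.3  0.3] w 59.6 j [-0.26  0.4   1.69 -0.    1.05  1.6 ]
tool shift mm [ 0.9 -7.5 27.6]
```

View pics/w7.png

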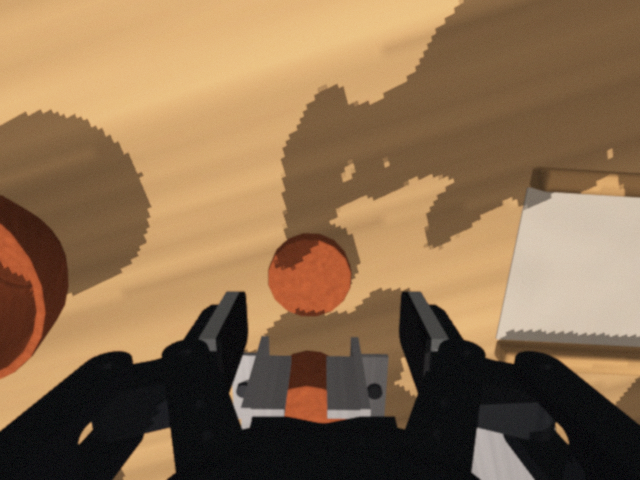

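```bash
python3 - <<'E'
from h import *
C=cam('wrist');s=ctrl.state();M=R.from_rotvec(s['ee_rot']).as_matrix()
D=pl('wrist',(310,275),11,C);print('disc',D,'tool',M.T@(D-s['tcp_pos']))
S=[pl('wrist',p,0,C).round(1) for p in((526,190),(500,335))];print(S)
E
```

```text
disc [614.08798051 -75.14502196  11.        ] tool [ 2.2461719  -6.47086475 48.12796084]
[array([ 622.8, -185.1,    0. ]), array([ 548.9, -161. ,    0. ])]
```

```bash
python3 -m jog '[[[0.002,-0.005,0.008],[0,0,0],0.7],[[0,0,0.012],[0,0,0],0.7],[[0,0,0.008],[0,0,0],0.7],[[0,0,0.003],[0,0,0],0.7],[[0,0,0],[0,0,0],0.7]]'; python3 g.py 613 -74.5 18; python3 - <<'E'
from h import *
w=cams.capture('wrist');cv2.imwrite('pics/w8.png',w)
i=cams.capture('side');cv2.imwrite('pics/s8.png',cv2.resize(i[160:360,200:450],None,fx=3,fy=3,interpolation=2))
E
```

```text
time: 11.95
tcp_pos: [615.4, -76.8, 27.8]
ee_rot: [3.106, -0.441, 0.008]
ft_force: [-0.5, -0.0, 0.6]
width: 59.7
t 11.95 tcp [615.4 -76.8  27.8] yaw x -16.18 tilt [ 0.005 -0.005 -1.   ] F [-0.5 -0.   0.6] w 59.7 j [-0.25  0.45  1.69 -0.    1.    1.61]
tool shift mm [-3.  -1.6  9.8]
```

View pics/w8.png

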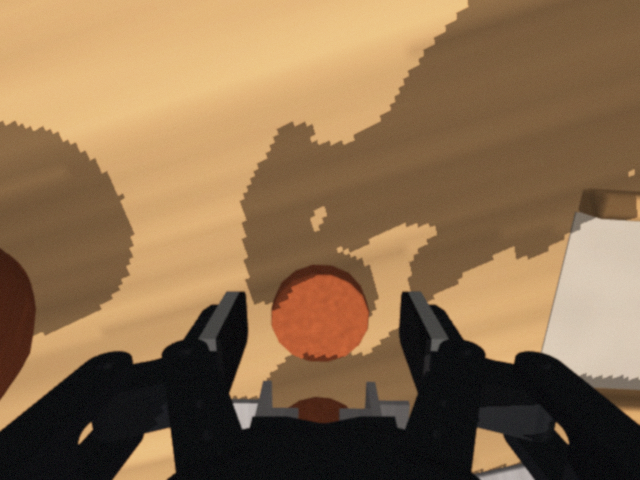

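View pics/s8.png

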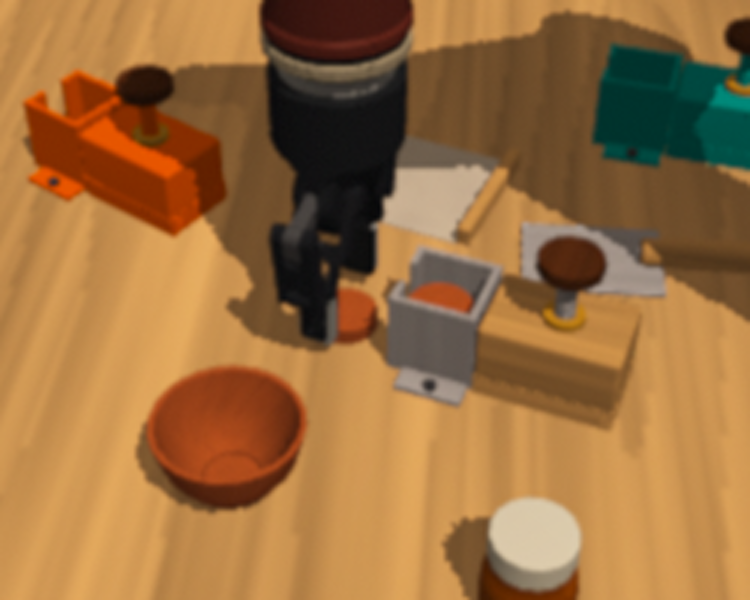

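The disc is centred between the jaws, at (320,313), with the magazine clear. I'll check its x offset.

```bash
python3 - <<'E'
from h import *
C=cam('wrist');s=ctrl.state();M=R.from_rotvec(s['ee_rot']).as_matrix()
D=pl('wrist',(320.5,314),11,C);print('disc',D,'tool',M.T@(D-s['tcp_pos']))
for t in(-31,31):
  for dz in(10,14,19): print(t,dz,proj('wrist',s['tcp_pos']+M@np.array([11,t,dz]),C).round())
E
```

```text
disc [613.8537211 -75.1165893  11.       ] tool [-2.35766014 -1.26582372 17.38240409]
-31 10 [241. 291.]
-31 14 [243. 287.]
-31 19 [246. 282.]
31 10 [406. 291.]
31 14 [404. 287.]
31 19 [401. 282.]
```

```bash
python3 -m jog '[[[-0.002,0,0.005],[0,0,0],0.7],[[-0.001,0,0.004],[0,0,0],0.7],[[0,0,0.002],[0,0,0],0.7],[[0,0,0],[0,0,0],0.7]]'; python3 g.py 569 -220 18
```

```text
time: 12.45
tcp_pos: [613.4, -76.2, 17.6]
ee_rot: [3.106, -0.441, 0.012]
ft_force: [0.9, -0.2, -0.2]
width: 59.8
t 12.45 tcp [613.4 -76.2  17.6] yaw x -16.18 tilt [ 0.007 -0.006 -1.   ] F [ 0.9 -0.2 -0.2] w 59.8 j [-0.25  0.46  1.7  -0.    0.98  1.61]
tool shift mm [-2.500e+00  1.505e+02  1.000e-01]
```

```bash
python3 -m jog '[[[0,0.006,0],[0,0,0],0.7],[[0,0.006,0],[0,0,0],0.7],[[0,0.006,0],[0,0,0],0.7],[[0,0.006,0],[0,0,0],0.7],[[0,0.006,0],[0,0,0],0.7],[[0,0.006,0],[0,0,0],0.7]]'; python3 g.py 569 -220 18;python3 - <<'E'
from h import *
w=cams.capture('wrist');cv2.imwrite('pics/w9.png',w)
E
```

```text
time: 13.05
tcp_pos: [602.9, -113.7, 18.3]
ee_rot: [3.106, -0.441, 0.014]
ft_force: [0.1, -0.3, 0.4]
width: 59.6
t 13.05 tcp [ 602.9 -113.7   18.3] yaw x -16.16 tilt [ 0.008 -0.006 -1.   ] F [ 0.1 -0.3  0.4] w 59.6 j [-0.31  0.45  1.71 -0.    0.97  1.54]
tool shift mm [ -3.  111.5   0.6]
```

View pics/w9.png

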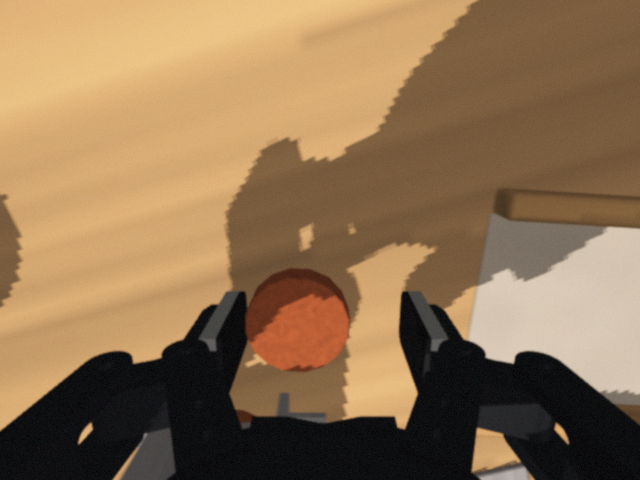

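The rear pad is pushing the disc (299,320), and it is heading for the middle of the slab.

```bash
python3 -m jog '[[[0,0.007,0],[0,0,0],0.7],[[0,0.007,0],[0,0,0],0.7],[[0,0.007,0],[0,0,0],0.7],[[0,0.007,0],[0,0,0],0.7],[[0,0.007,0],[0,0,0],0.7],[[0,0.007,0],[0,0,0],0.7],[[0,0.007,0],[0,0,0],0.7],[[0,0.007,0],[0,0,0],0.7]]'; python3 g.py 569 -220 18;python3 - <<'E'
from h import *
w=cams.capture('wrist');cv2.imwrite('pics/w10.png',w)
E
```

```text
time: 13.9
tcp_pos: [585.7, -172.9, 18.5]
ee_rot: [3.105, -0.441, 0.014]
ft_force: [-0.1, 1.1, -0.2]
width: 59.7
t 13.9 tcp [ 585.7 -172.9   18.5] yaw x -16.17 tilt [ 0.008 -0.006 -1.   ] F [-0.1  1.1 -0.2] w 59.7 j [-0.41  0.45  1.72 -0.    0.97  1.44]
tool shift mm [-2.9 49.9  0.7]
```

View pics/w10.png

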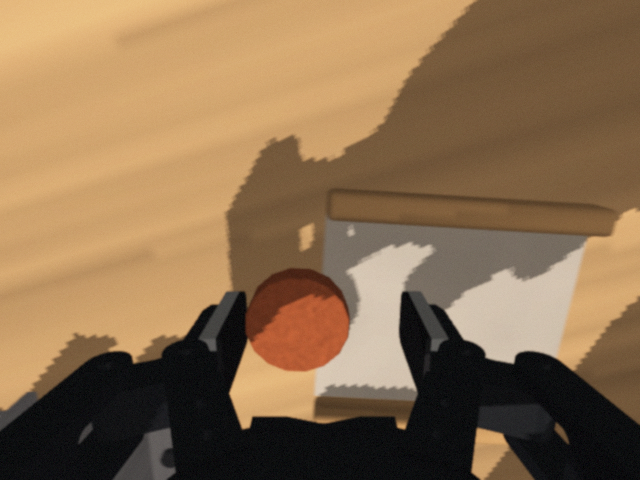

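```bash
python3 - <<'E'
from h import *
C=cam('wrist');s=ctrl.state();M=R.from_rotvec(s['ee_rot']).as_matrix()
f=lambda p,z:(M.T@(pl('wrist',p,z,C)-s['tcp_pos']))[:2].round(1)
print('disc',f((299,320),11),'corners',f((325,222),0),f((316,396),0),f((584,236),0))
E
```

```text
disc [ 0.2 -9.3] corners [35.6  0.5] [-42.2  -3.3] [ 30.  100.4]
```

```bash
python3 -m jog '[[[-0.0005,0.007,0],[0,0,0],0.7],[[-0.0005,0.007,0],[0,0,0],0.7],[[-0.0005,0.007,0],[0,0,0],0.7],[[-0.0005,0.007,0],[0,0,0],0.7],[[-0.0005,0.007,0],[0,0,0],0.7],[[-0.0005,0.007,0],[0,0,0],0.7],[[-0.0005,0.005,0],[0,0,0],0.7],[[0,0.002,0],[0,0,0],0.7],[[0,0,0],[0,0,0],0.7]]'; python3 - <<'E'
from h import *
w=cams.capture('wrist');cv2.imwrite('pics/w11.png',w)
E
python3 g.py
```

```text
time: 14.85
tcp_pos: [566.7, -224.7, 18.7]
ee_rot: [3.104, -0.443, 0.014]
ft_force: [0.2, 0.1, 0.6]
width: 59.8
t 14.9 tcp [ 566.7 -224.5   18.7] yaw x -16.24 tilt [ 0.008 -0.007 -1.   ] F [ 0.4 -0.7 -0.2] w 59.5 j [-0.51  0.44  1.72 -0.    0.97  1.35]
```

View pics/w11.png

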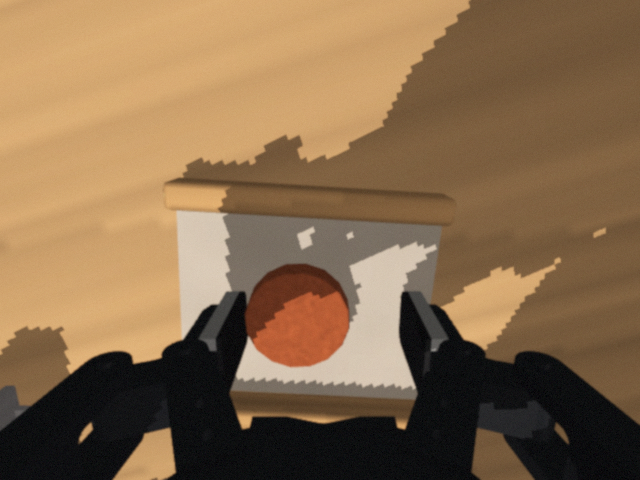

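The disc lies flat at (298,316), near the middle of the slab (x from about 180 to 440). I'll ease the pad off it and lift straight up.

```bash
python3 -m jog '[[[0,-0.005,0],[0,0,0],0.7],[[0,0,-0.01],[0,0,0],0.7],[[0,0,-0.025],[0,0,0],0.7],[[0,0,-0.04],[0,0,0],0.7],[[0,0,-0.04],[0,0,0],0.7],[[0,0,-0.04],[0,0,0],0.7],[[0,0,0],[0,0,0],0.7]]'; python3 g.py; python3 - <<'E'
from h import *
C=cam('wrist');s=ctrl.state();M=R.from_rotvec(s['ee_rot']).as_matrix()
w=cams.capture('wrist');cv2.imwrite('pics/w12.png',w)
i=cams.capture('side');cv2.imwrite('pics/s12.png',cv2.resize(i[160:380,200:480],None,fx=2.7,fy=2.7,interpolation=2))
E
```

```text
time: 15.6
tcp_pos: [566.9, -215.0, 181.1]
ee_rot: [3.106, -0.438, 0.01]
ft_force: [1.2, -1.0, 0.9]
width: 59.9
t 15.6 tcp [ 566.9 -215.   181.1] yaw x -16.04 tilt [ 0.006 -0.005 -1.   ] F [ 1.2 -1.   0.9] w 59.9 j [-0.49  0.23  1.65 -0.    1.26  1.36]
```

View pics/w12.png

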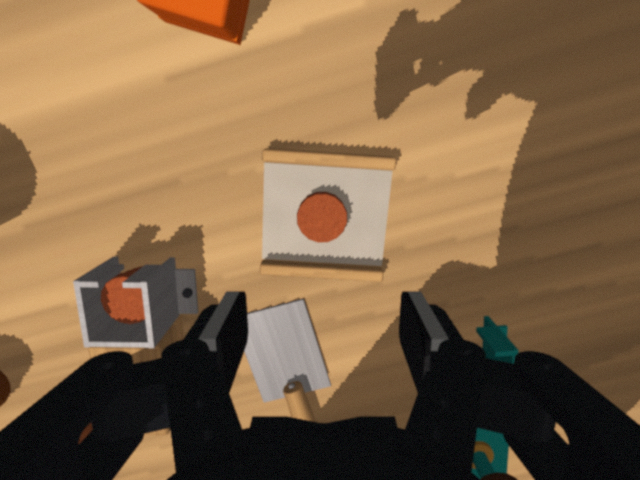

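View pics/s12.png

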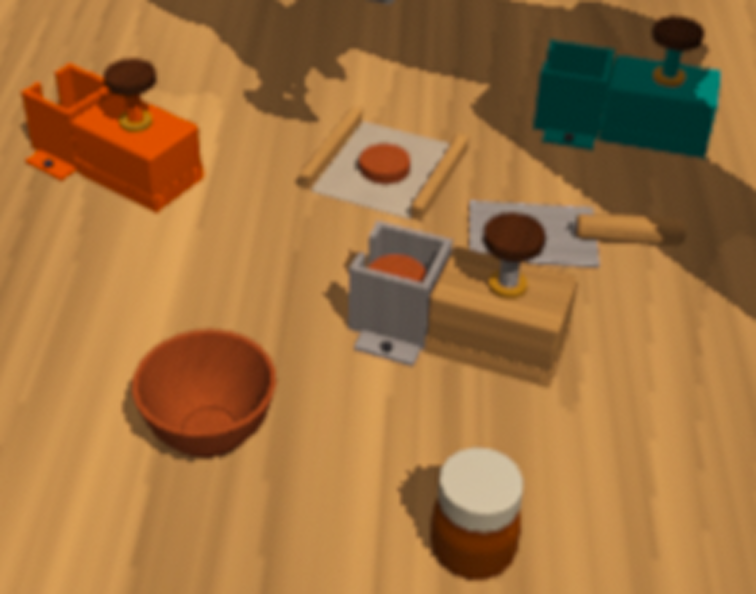

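Both views show the disc flat in the middle of the slab: wrist (322,217) and side crop (384,162). The plunger is up, the stack is still in the magazine, and the bowl, jar and spatula haven't moved. The arm is clear, so I'm handing in.

```bash
python3 - <<'E'
from bench import workorder
print(workorder.finish_job())
E
```

```text
the job is handed in; nothing more can be done
None
```

I pressed the wooden feeder's plunger once to its hard stop with the shut fingertips (31 N reading at the stop) and let it spring back. One disc came out, and I pushed it about 150 mm onto the white slab with the flat of one finger pad, without gripping it. The job was handed in at about 15.7 s, inside the 48 s limit; no verdict is reported.

**Failed attempt:** the first push was blocked when the finger linkage caught the magazine's corner, with a force of about 27 N. I backed off and turned the tool 90°, and the second push went cleanly.

**Last checks:** the wrist and side pictures show the disc flat near the middle of the slab and clear of both rails. The plunger is up and the remaining stack is in the feeder. By eye, the bowl, jar and spatula have not moved, and the gripper was about 160 mm above the bench, touching nothing. The side camera put the knob and disc up to about 5 mm from where the other cameras did, which did not affect the result.

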